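Find the worn shaker foot and push its tag down

TASK

Three sprung feet from the lab shaker stand on the bench, each on its own test stand with a small tag. Working from the robot's left to its right, press each round black pad with the fingertips well down, past half of its travel, to feel how stiff it is; then push the tag of the softest one fully down and leave the other two tags up. Only press: do not pick up or shift the stands, keep clear of the bottle, beaker, dish and screwdriver, and finish with the hand away from everything.

Things in the scene. Friction and masses are not known exactly. Their poses are not given: they have to be found in the camera images.
- stand_a: One of three outwardly identical loose test stands, 0.9 kg: an aluminium base plate 150 x 80 x 12 mm. Origin at the centre of its underside, z up. A round sprung pad stands at its +x end (pad centre at x = +35, y = 0 mm) and a small tag at its -x end (tag centre at x = -45, y = 0 mm); yaw about z.
- pad_a_top (a point): Centre of the top of the pad on this stand: black rubber disc, 58 mm across and 12 mm thick, top 74 mm above the bench when up; it moves down with the pad. Under it are a spring and a fixed steel housing 48 mm across, 40 mm high.
- pad_a (a joint): How far that pad is pressed, m: 0 up (to within half a millimetre), 0.020 down on its stop. Vertical spring, 1.5 N to start it, then a constant rate between 100 and 700 N/m that cannot be seen and differs clearly from pad to pad (the softest has less than half the rate of the next). It springs back up.
- tag_a_top (a point): Centre of the flat top of the tag on this stand: white plastic plate 24 x 32 mm (along the stand's x, y), 6 mm thick, on a thin stem; top 68 mm above the bench when fully up, 48 mm when down on its grey guide block (26 x 34 mm, 40 mm high). It moves with the tag.
- tag_a (a joint): How far that tag is pushed down, m: 0 up (it starts between 0 and 0.003), 0.020 fully down on its block. It moves straight down against about 3 N of friction and stays where it is left.
- stand_b: One of three outwardly identical loose test stands, 0.9 kg: an aluminium base plate 150 x 80 x 12 mm. Origin at the centre of its underside, z up. A round sprung pad stands at its +x end (pad centre at x = +35, y = 0 mm) and a small tag at its -x end (tag centre at x = -45, y = 0 mm); yaw about z.
- pad_b_top (a point): Centre of the top of the pad on this stand: black rubber disc, 58 mm across and 12 mm thick, top 74 mm above the bench when up; it moves down with the pad. Under it are a spring and a fixed steel housing 48 mm across, 40 mm high.
- pad_b (a joint): How far that pad is pressed, m: 0 up (to within half a millimetre), 0.020 down on its stop. Vertical spring, 1.5 N to start it, then a constant rate between 100 and 700 N/m that cannot be seen and differs clearly from pad to pad (the softest has less than half the rate of the next). It springs back up.
- tag_b_top (a point): Centre of the flat top of the tag on this stand: white plastic plate 24 x 32 mm (along the stand's x, y), 6 mm thick, on a thin stem; top 68 mm above the bench when fully up, 48 mm when down on its grey guide block (26 x 34 mm, 40 mm high). It moves with the tag.
- tag_b (a joint): How far that tag is pushed down, m: 0 up (it starts between 0 and 0.003), 0.020 fully down on its block. It moves straight down against about 3 N of friction and stays where it is left.
- stand_c: One of three outwardly identical loose test stands, 0.9 kg: an aluminium base plate 150 x 80 x 12 mm. Origin at the centre of its underside, z up. A round sprung pad stands at its +x end (pad centre at x = +35, y = 0 mm) and a small tag at its -x end (tag centre at x = -45, y = 0 mm); yaw about z.
- pad_c_top (a point): Centre of the top of the pad on this stand: black rubber disc, 58 mm across and 12 mm thick, top 74 mm above the bench when up; it moves down with the pad. Under it are a spring and a fixed steel housing 48 mm across, 40 mm high.
- pad_c (a joint): How far that pad is pressed, m: 0 up (to within half a millimetre), 0.020 down on its stop. Vertical spring, 1.5 N to start it, then a constant rate between 100 and 700 N/m that cannot be seen and differs clearly from pad to pad (the softest has less than half the rate of the next). It springs back up.
- tag_c_top (a point): Centre of the flat top of the tag on this stand: white plastic plate 24 x 32 mm (along the stand's x, y), 6 mm thick, on a thin stem; top 68 mm above the bench when fully up, 48 mm when down on its grey guide block (26 x 34 mm, 40 mm high). It moves with the tag.
- tag_c (a joint): How far that tag is pushed down, m: 0 up (it starts between 0 and 0.003), 0.020 fully down on its block. It moves straight down against about 3 N of friction and stays where it is left.
- flask: Bystander: closed glass drinking bottle 68 mm across, 200 mm high, upright behind the stands. Origin at the centre of its underside.
- beaker: Bystander: open glass beaker 66 mm across, 80 mm high. Origin at the centre of its underside.
- dish: Bystander: closed petri dish 94 mm across, 16 mm high, lying between the robot and the stands. Origin at the centre of its underside.
- driver: Bystander: screwdriver 170 mm long with a black handle, lying on the bench between the robot and the stands.

How it is judged:
By the outcome, as a careful person would: the job done as asked, in the order asked, and still so for the second after the job is handed in, with the robot touching nothing.
It also fails if it takes over 48 s, if anything falls off the work surface, if the arm or the gripper's body presses on something with over 40 N, if the wrist force passes 120 N, or if a joint passes its speed limit or range.

ROBOT

A 7-joint arm with a two-finger parallel gripper is mounted at the origin on the work surface. World frame = base frame: x ahead of the robot, y to its left, z up, the work surface at z = 0. Lengths are in m, angles in rad, forces in N, time in s.
With the tool pointing down it reaches from about 0.4 to 0.85 m from the base axis. Payload 6.9 kg.
Tool frame: the origin (TCP) lies midway between the tips of the shut fingers; the grasp point (between the pads) lies behind it (ctrl.pinch_z is the z of the grasp point in the tool frame, in m); z points along the fingers, y is the line along which they close (so a half turn about z gives the same grasp; the last joint's range is limited). The gripper opens to 85 mm and grips with 20 to 120 N. Pads are 22 mm wide; open, the fingers measure 114 mm over their backs; the gripper's body (76 mm by 85 mm) begins 54 mm behind the grasp point. The pads swing forward as they close: fully open they stand 13 mm farther back than shut.
Start: joints at [-1.095, 0.507, -0.238, 1.5, 0.126, 1.149, -0.155], TCP at [0.226, 0.583, 0.231] pointing down, gripper open.
Joint ranges: [-3.08, 3.08], [-0.24, 2.05], [-1.43, 1.35], [0, 2.5], [-1.52, 4.66], [0.17, 1.96], [-2.89, 2.89]. Speed limits (rad/s): [2.39, 2.39, 3.14, 3.14, 3.14, 3.14, 3.14].

INTERFACE

Orientations are given as a unit quaternion [w, x, y, z].
In Python, from station import ctrl, get_state, vision, ticket, models gives the robot as it stands. Calls block until the motion is done:
- ctrl.movep(position, orientation): joint-space move of the TCP to a pose.
- ctrl.movel(position, frame=None, max_speed=0.15): straight line of the TCP; frame=None keeps the orientation; max_speed is the mean speed in m/s.
- ctrl.set_joints(angles): joint-space move.
- ctrl.ungrasp() and ctrl.close_gripper(force=None): open the fingers fully, or close them until they stop; force is the grip in N (None keeps the last).
- ctrl.pause(seconds).
- ctrl.ik(position, orientation): joint angles nearest the present ones, or None.
- get_state(): the state.
- vision.grab_frame(name): name is "side" or "top" or "wrist"; returns (picture, depth): 420x560x3 uint8, blue, green, red; 420x560 float32, m along the optical axis (not along the pixel's ray), 0 where there is no reading.
- vision.camera_info(name): a dict with "mtx" (3x3 intrinsics, pixels), "dist_coeffs" ([k1, k2, p1, p2, k3] as OpenCV has them; the pictures are not rectified), "R" (3x3) and "t" (3): a world point X has camera coordinates R X + t; the wrist camera has in their place "hand_eye" (4x4, takes a point from camera to tool coordinates, whose origin is the TCP and whose axes are the flange's). Camera axes: x right, y down, z forward; pixel columns grow to the right and rows downward; lengths in m; the calibration is good to about 2 mm. A picture is of the moment at which its call begins: read the wrist's pose just before it. camera_info takes no time and is no camera call.
A pose or a line that the arm cannot do raises ctrl.Unreachable and nothing moves.
- ticket.close_job(): hands the job in; it is judged then, once.
Trained networks look in the newest picture that a camera, given by its name, has taken for a name from the list of things; names that differ only in an ending like _2 or _b are one class to them, and where a whole thing is asked for, a point or a joint stands for the part that bears it (a point fixed in the world has none). Each returns a list of dicts, best first, with "p" (0 to 1); they miss things now and then, are a little off and sometimes report something else, mostly with a low value. They report only what shows in the picture. A call takes as long as a camera call.
- models.recognise(camera, target): "point" ([column, row] in pixels, amid what is visible of it).
- models.masks_of(camera, target): "mask" (420x560 bool, what is visible of it) and "point" ([column, row] in pixels, amid what is visible of it).
The state is a dict: "time": time; "qpos": joint angles; "qd": joint speeds; "tau": joint torques, N m; "tcp_pos": TCP position; "eef_rot": TCP orientation; "contact_force": force on the tool from outside, world axes, zero at the start; "wrist_torque": the same for the moment, N m; "width": finger opening in m; "gripper_force": force on a finger pad.
Only numpy, scipy, OpenCV 4.12 (cv2) and the standard library are available. Lean on these libraries where they do the work, as an engineer would, in place of code of your own. Each camera call takes 0.05 s, during which the arm holds its last target. There are 200 camera calls.

## Working session

There is one attempt and no reset: what is moved stays moved. The work goes in short steps, each a Python script; the robot and the scene stay as the last script left them, time stands still between calls to the robot, and variables do not carry over. Pictures are saved under pics/ and viewed, at most 10 in all, crops included, and the job is handed in when it is done.

```bash
mkdir -p pics
cat > h.py <<'E'
import numpy as np, cv2
from station import ctrl, get_state, vision, ticket, models
def world(cam, px, depth):
    i=vision.camera_info(cam); K=np.array(i["mtx"]);d=np.array(i["dist_coeffs"])
    px=np.asarray(px,float).reshape(-1,1,2)
    n=cv2.undistortPoints(px,K,d).reshape(-1,2)
    P=np.c_[n,np.ones(len(n))]*np.asarray(depth).reshape(-1,1)
    return (P-np.array(i["t"]))@np.array(i["R"])
def cloud(cam,mask,depth):
    v,u=np.nonzero(mask&(depth>0)); return world(cam,np.c_[u,v],depth[v,u])
E
python3 - <<'E'
from h import *
s=get_state(); print(s["time"],s["eef_rot"],s["contact_force"],s["width"],ctrl.pinch_z)
np.set_printoptions(precision=4,suppress=True)
for c in ("top","side"):
    im,d=vision.grab_frame(c); cv2.imwrite(f"pics/{c}.png",im)
    for t in ("pad_a_top","tag_a_top","stand_a","flask","beaker","dish","driver"):
        for m in models.masks_of(c,t)[:4]:
            P=cloud(c,m["mask"],d)
            print(c,t,round(m["p"],2),np.round(m["point"]),len(P), P.size and np.r_[np.median(P,0),P.min(0),P.max(0)])
E
```

```text
0.0 [-1.48045648e-04  1.84317829e-01  9.82866289e-01 -8.79299517e-04] [-0.46513548  0.25611777 -0.66648326] 0.08537091763337468 -0.0187
top pad_a_top 0.76 [272. 217.] 533 [ 0.5439  0.0185  0.0753  0.515  -0.0101  0.009   0.5833  0.0443  0.0807]
top tag_a_top 0.67 [314. 127.] 754 [ 0.7803 -0.0842  0.0497  0.7349 -0.1131 -0.0022  0.834  -0.0503  0.0854]
top tag_a_top 0.59 [266. 255.] 152 [0.4646 0.0337 0.0691 0.4513 0.0181 0.0385 0.4781 0.0515 0.0726]
top stand_a 0.97 [270. 237.] 2091 [ 0.5084  0.026   0.0144  0.4306 -0.0247  0.      0.5884  0.0782  0.0807]
top stand_a 0.71 [376. 235.] 2138 [ 0.5084 -0.2243  0.0146  0.4323 -0.2911 -0.0024  0.5899 -0.1763  0.08  ]
top stand_a 0.68 [377. 252.] 142 [ 0.4644 -0.2211  0.067   0.453  -0.2403  0.0107  0.4799 -0.206   0.0703]
top flask 0.67 [241. 118.] 1292 [ 0.7556  0.087   0.1318  0.7371  0.0577 -0.0023  0.8815  0.1446  0.2043]
top flask 0.45 [188. 254.] 158 [0.4656 0.2053 0.0683 0.4545 0.19   0.0604 0.4769 0.222  0.0725]
top flask 0.22 [388. 219.] 514 [ 0.5398 -0.2389  0.0753  0.5131 -0.2927  0.0009  0.5688 -0.2108  0.08  ]
top beaker 0.67 
[... 1196 characters left out ...]
0756  0.102   0.7371  0.0549 -0.7616  1.862   1.0847  0.2027]
side flask 0.29 [225. 199.] 1442 [ 0.5201  0.1924  0.0154  0.4361  0.1613 -0.0047  0.627   0.3153  0.0787]
side beaker 0.58 [365. 205.] 717 [ 0.7607 -0.0885  0.0566  0.7355 -0.1177 -0.0015  0.8351  0.0013  0.0827]
side beaker 0.28 [277. 212.] 360 [ 0.542   0.0162  0.0746  0.5161 -0.011  -0.0011  0.624   0.1112  0.0785]
side dish 0.95 [165. 226.] 782 [ 0.3353  0.2352  0.0165  0.2913  0.1938 -0.0015  0.3837  0.3095  0.0218]
side dish 0.47 [226. 200.] 1469 [ 0.5188  0.1921  0.0153  0.4361  0.1613 -0.0049  0.5891  0.283   0.0787]
side driver 0.73 [301. 347.] 665 [ 0.3695 -0.2643  0.0214  0.2616 -0.2818 -0.0016  0.4263 -0.2369  0.0289]
```

Run:
```python
from h import *
np.set_printoptions(precision=4,suppress=True)
for c in ("top","side"):
    im,d=vision.grab_frame(c)
    P=cloud(c,np.ones(d.shape,bool),d); 
    for y0,y1 in ((.12,.28),(-.07,.1),(-.31,-.15)):
        for n,x0,x1,z in(("pad",.495,.61,.074),("tag",.43,.492,.067)):
            Q=P[(P[:,0]>x0)&(P[:,0]<x1)&(P[:,1]>y0)&(P[:,1]<y1)&(abs(P[:,2]-z)<.006)]
            (cc,sz,a)=cv2.minAreaRect(Q[:,:2].astype(np.float32)*1000)
            e=cv2.minEnclosingCircle(Q[:,:2].astype(np.float32)*1000)
            print(c,n,y0,len(Q),Q.mean(0),np.median(Q[:,2]),cc,sz,a,e)
```

```text
top pad 0.12 525 [0.5454 0.2065 0.0749] 0.07500347338360429 (545.0921020507812, 206.92498779296875) (56.257755279541016, 57.409645080566406) 0.903739869594574 ((545.6341552734375, 207.03285217285156), 29.186979293823242)
top tag 0.12 159 [0.4657 0.2055 0.0681] 0.06817453387507615 (465.72186279296875, 205.84751892089844) (32.09578323364258, 22.341947555541992) 89.89242553710938 ((465.2045593261719, 206.3002166748047), 18.291994094848633)
top pad -0.07 518 [0.543  0.0197 0.0753] 0.07515536586852156 (543.3049926757812, 19.78844451904297) (56.31816101074219, 53.75071716308594) 0.1726236343383789 ((543.5759887695312, 19.839401245117188), 28.747602462768555)
top tag -0.07 155 [0.4649 0.0347 0.0687] 0.06873321045113194 (464.94281005859375, 34.83140182495117) (31.87967872619629, 23.44170570373535) 78.37228393554688 ((465.3153991699219, 34.524131774902344), 18.31391143798828)
top pad -0.31 523 [ 0.5414 -0.2386  0.0752] 0.07526637623047705 (541.109130859375, -239.03016662597656) (57.727073669433594, 56.23675537109375) 89.17021942138672 ((542.1220703125, -239.4447784423828), 29.38249397277832)

[... 860 characters left out ...]
73), 30.625261306762695)
side tag -0.07 101 [0.4661 0.0332 0.0679] 0.06782817806407312 (466.5921936035156, 35.186553955078125) (35.02626037597656, 23.321413040161133) 76.24215698242188 ((467.10113525390625, 35.807796478271484), 19.768356323242188)
side pad -0.31 473 [ 0.5413 -0.243   0.0745] 0.07476355231963838 (543.0757446289062, -241.37335205078125) (56.79152297973633, 56.814613342285156) 8.934268951416016 ((544.0765380859375, -241.50120544433594), 29.751413345336914)
side tag -0.31 149 [ 0.4647 -0.2246  0.0661] 0.06602608248998364 (465.255615234375, -223.75555419921875) (32.634117126464844, 24.37128257751465) 79.50032043457031 ((464.7808532714844, -224.33355712890625), 18.443279266357422)
```

View pics/top.png

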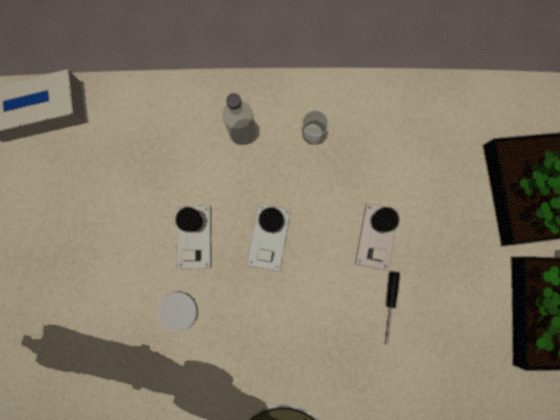

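View pics/side.png

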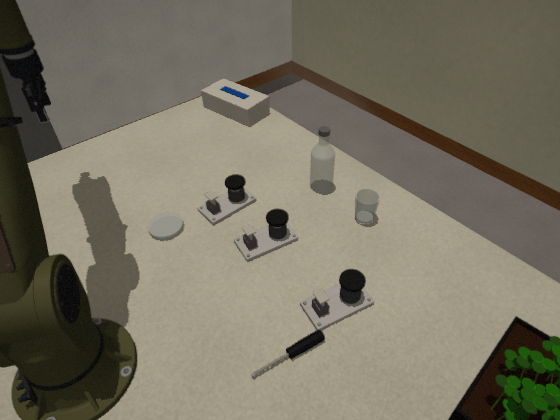

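```bash
cat >> h.py <<'E'
Q=[0,0,1,0]
def force(n=10):
    F=[]
    for _ in range(n): ctrl.pause(.02); s=get_state(); F.append(np.r_[s["contact_force"],s["tcp_pos"][2]])
    return np.mean(F,0)
def press(x,y,top,depths):
    ctrl.movel([x,y,top+.008],max_speed=.08); ctrl.pause(.2)
    f0=force(); print("free",f0, get_state()["tcp_pos"])
    for d in depths:
        ctrl.movel([x,y,top-d],max_speed=.04); ctrl.pause(.15); f=force(); print(d,f[:3]-f0[:3],"z",f[3])
    ctrl.movel([x,y,top+.04],max_speed=.12)
E
python3 - <<'E'
from h import *
np.set_printoptions(precision=4,suppress=True)
ctrl.close_gripper(20)
ctrl.movep([.546,.206,.114],Q); print(get_state()["time"],get_state()["width"])
press(.546,.206,.074,[.005,.010,.015]); print(get_state()["time"])
E
```

```text
3.5083 0.000157745336623161
free [ 0.1728 -0.043   0.1483  0.0824] [0.5462 0.206  0.0823]
0.005 [ 0.0549 -0.0325  1.7702] z 0.06914486410664303
0.01 [0.5549 0.0008 2.3286] z 0.06406332776695925
0.015 [0.5118 0.269  2.8733] z 0.059072835764577426
7.0083
```

Run:
```python
from h import *
np.set_printoptions(precision=4,suppress=True)
for x,y in ((.544,.019),(.542,-.240)):
    ctrl.movel([x,y,.114],max_speed=.15); press(x,y,.074,[.005,.010,.015]); print(get_state()["time"])
im,d=vision.grab_frame("top"); cv2.imwrite("pics/t2.png",im)
P=cloud("top",np.ones(d.shape,bool),d)
for y in(.206,.035,-.222):
    q=P[(abs(P[:,0]-.465)<.016)&(abs(P[:,1]-y)<.02)&(P[:,2]>.055)]; print(q.mean(0))
```

```text
free [-0.0215 -0.1017  0.2834  0.0824] [0.5442 0.019  0.0823]
0.005 [2.3381 0.0657 2.5669] z 0.06927586053733943
0.01 [ 2.0882 -0.0491  4.978 ] z 0.0642340517590651
0.015 [ 1.724  -0.3463  6.6803] z 0.05933196718855018
11.9083
free [-0.0983  0.0713 -0.0179  0.0824] [ 0.5421 -0.2401  0.0823]
0.005 [ 2.2912 -1.2992  3.9564] z 0.0693671457187064
0.01 [ 2.1374 -0.9715  6.9344] z 0.0645224037563179
0.015 [ 1.3738 -0.73    9.7626] z 0.05983055083306439
17.2833
[0.4656 0.2053 0.0681]
[0.4648 0.0347 0.069 ]
[ 0.4647 -0.2189  0.5446]
```

Run:
```python
from h import *
np.set_printoptions(precision=4,suppress=True)
x,y=.4665,.205
ctrl.movel([.542,-.24,.15]); ctrl.movel([x,y,.12],max_speed=.2)
ctrl.movel([x,y,.078],max_speed=.08); ctrl.pause(.15); f0=force()
for z in np.r_[.06,.05,np.arange(.048,.0399,-.001)]:
    ctrl.movel([x,y,z],max_speed=.04); ctrl.pause(.1); f=force(5); print(z,f[:3]-f0[:3],f[3])
    if (f-f0)[2]>14: break
ctrl.movel([x,y,.15],max_speed=.12); print(get_state()["time"])
ctrl.movep([.30,.30,.30],Q)
for c in("top","side"):
    im,d=vision.grab_frame(c); cv2.imwrite(f"pics/{c}3.png",im)
    P=cloud(c,np.ones(d.shape,bool),d)
    for y in(.206,.035,-.222):
      for xx in(.465,.544):
        yy=y if xx<.5 else {.206:.206,.035:.019,-.222:-.24}[y]
        q=P[(abs(P[:,0]-xx)<.016)&(abs(P[:,1]-yy)<.02)&(P[:,2]>.042)&(P[:,2]<.09)]; print(c,xx,len(q),np.median(q,0))
print(get_state()["time"])
```

```text
0.06 [-0.0313  0.0884 -0.672 ] 0.05995499323423074
0.05 [ 0.5681 -0.0924 -0.5363] 0.04990380875879295
0.048 [ 0.1494 -0.5062  2.4168] 0.048121076702497524
0.047 [-1.7151 -1.5495 13.4934] 0.04798625582575476
0.046 [-4.3806 -2.7831 24.9798] 0.047864223812330645
24.8083
top 0.465 148 [0.4661 0.2054 0.0491]
top 0.544 246 [0.5438 0.2061 0.075 ]
top 0.465 156 [0.4646 0.0337 0.0689]
top 0.544 264 [0.544  0.0176 0.0758]
top 0.465 157 [ 0.4641 -0.2213  0.0668]
top 0.544 255 [ 0.544  -0.2403  0.0757]
side 0.465 80 [0.4678 0.2031 0.048 ]
side 0.544 139 [0.5421 0.2022 0.0741]
side 0.465 129 [0.4653 0.0298 0.0676]
side 0.544 161 [0.5426 0.0157 0.075 ]
side 0.465 168 [ 0.4638 -0.2263  0.0661]
side 0.544 222 [ 0.5436 -0.2412  0.0749]
25.8667
```

```bash
python3 -c "
from h import *
print(ticket.close_job())"
```

```text
the job is handed in; nothing more can be done
None
```

I pressed the pads left to right, each about 14–15 mm of its 20 mm travel. The left one was clearly softest (about 110 N/m against roughly 410 and 590), so I pushed its tag fully down, left the other two up, moved the hand clear and handed the job in at about 26 s.

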